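# Set the paper gauge of a bench punch and work its pedal

### The arm

A 7-joint arm with a two-finger parallel gripper is mounted at the origin on a cart in front of the work surface, level with it; the furniture and walls round the work are solid. World frame = base frame: x ahead of the robot, y to its left, z up, the work surface at z = 0. Lengths are in m, angles in rad, forces in N, time in s.
With the tool pointing down it reaches from about 0.425 to 0.925 m from the base axis. Payload 6.8 kg.
Tool frame: the origin (TCP) lies at the very end of the fingers, on their centre line; the grasp point (between the pads) lies 19 mm behind it; z points along the fingers, y is the line along which they close (so a half turn about z gives the same grasp; the last joint's range is limited). The gripper opens to 85 mm and grips with 20 to 120 N. Pads are 22 mm wide; open, the fingers measure 114 mm over their backs; the gripper's body (76 mm by 85 mm) begins 54 mm behind the grasp point. The pads swing forward as they close: fully open they stand 13 mm farther back than shut.
Start: joints at [-1.409, 0.477, 0.022, 1.555, -0.011, 1.109, -0.083], TCP at [0.18, 0.651, 0.231] pointing down, gripper open.
Joint ranges: [-2.96, 2.96], [-0.34, 2.1], [-1.41, 1.46], [0.24, 2.44], [-1.37, 4.51], [0.17, 1.92], [-2.96, 2.96]. Speed limits (rad/s): [2.39, 2.39, 3.14, 3.14, 3.14, 3.14, 3.14].

### API

Orientations are given as a unit quaternion [w, x, y, z].
In Python, from station import * gives the robot as it stands.
- The arm moves only by the tool jog_arm, never from a script. Its argument "moves" is one flat list of numbers, 7 for each row, row after row: the shift along the tool's x, y, z normalised to -1 to 1, where 1 is 20 mm, then the turn, a rotation vector about the tool's x, y, z normalised to -1 to 1, where 1 is 4 degrees, then the opening, from 0 (shut) to 1 (fully open). In form: [x, y, z, rx, ry, rz, claw, x, y, z, rx, ry, rz, claw, ...]. A call has exactly 8 rows; each row shifts and turns the commanded pose from where the row before left it, along the tool's axes as they then stand; what a row does not reach is not made up. A row lasts 1/12 s, in which the tool goes at most 41.7 mm and 7.16 degrees, less where a joint would pass 70% of its speed; a pose out of reach is approached as far as the arm can. A call with a number of a shift or a turn outside -1 to 1 is refused whole. A call with a gripper value outside its range is refused whole. The fingers move at their own pace and stop on an object; "grip_force" is the grip in N (left out, the last holds). Time passes only in rows, so rows that do not move let the fingers close, or fill a call up. It gives the time, the measured TCP pose, the force, the opening and the grip force at its end, in the units of the state.
- get_obs(): the state, without advancing time (a new reading comes with each control period).
- read_camera(name): name is "scene" or "top" or "wrist"; returns a dict with "color" (480x640x3 uint8, blue, green, red), "fx", "fy", "cx", "cy" (pixels), "rvec" (rotation vector, rad) and "tvec" (3), from world to camera coordinates, as OpenCV has them. Camera axes: x right, y down, z forward; pixel columns grow to the right and rows downward; lengths in m; the calibration is good to about 2 mm. A picture is of the moment at which its call begins. There is no depth.
- hand_in(): hands the job in; it is judged then, once.
The state is a dict: "t": time; "q": joint angles; "joint_vel": joint speeds; "joint_torque": joint torques, N m; "eef_pos": TCP position; "tool_rot": TCP orientation; "contact_force": force on the tool from outside, world axes, zero at the start; "torque": the same for the moment, N m; "gripper_width": opening from 0.0 (shut) to 1.0 (fully open); "grasp_force": force on a finger pad.
Only numpy, scipy, OpenCV 4.12 (cv2) and the standard library are available. Lean on these libraries where they do the work, as an engineer would, in place of code of your own. Each camera call takes 0.05 s, during which the arm holds its last target. There are 200 camera calls.

### The job

Set the bench punch up for wide sheets: slide its paper gauge fully out along its rail, to the end stop farthest from the pedal. Then try the punch empty: press the hinged pedal all the way down onto its stop, hold it there for a moment, and let it spring back up. Leave the gauge out at its stop and the carton, jar and label roll beside the punch where they are.

Things in the scene. Friction and masses are not known exactly. Their poses are not given: they have to be found in the camera images.
- punch: Grey two-hole bench punch fixed to the table, base plate 210 x 150 x 14 mm. Origin: centre of the underside. Own x: from the pedal's free end (on the robot's side) to its hinge; own y: along the gauge rail, away from the pedal; z up. The rail (at x = 0.03 m, 34 mm wide, top 16 mm high) leaves the +y side of the base; its outer end stop is a steel block at y = 0.25 m, 24 mm high.
- pedal_tread (a point): Top of the ribbed rubber tread of the steel pedal (172 x 104 mm), mid-width, 140 mm from the hinge pin, which runs along the punch's y at x = 0.075, z = 0.050 m. The tread goes 25 mm on along the pedal, 45 mm across. Raised: 102 mm above the table at punch x = -0.055, y = 0, sloping 0.32 rad up to the free end. At the stop: 61 mm high, x = -0.065, nearly level.
- pedal (a joint): Pedal angle in rad: 0 raised, grows as it is pressed, 0.30 at the stop (two black rubber bump stops under it). A spring returns it: about 9 N at the tread starts it, 16 N holds it at the stop.
- gauge_grip (a point): Centre of the top of the paper gauge's grip: upright grey block on the rail, 36 mm (punch's x) x 22 mm (its y), 54 mm high, top 75 mm above the table, on a black saddle 46 x 30 mm (top 22 mm high). At least 50 mm is free between the grip and the punch's cheeks. In the punch's frame: x = 0.03, y = 0.135 + joint gauge.
- gauge (a joint): Position of the paper gauge along the rail in m: 0 fully in (next to the pedal), 0.09 fully out, at the end stop. It moves along the punch's +y, with 2 N of friction, and stays where it is left.
- carton: Small loose upright dark blue and white carton, 41 x 33 x 52 mm, origin under its centre; stands at about x = -0.09, y = 0.16 m of the punch's frame.
- label_roll: Loose white roll of labels lying flat, diameter 72 mm, 30 mm high, origin under its centre; lies at about x = 0.10, y = 0.16 m of the punch's frame, behind the rail.
- jar: Loose clear jar of vial caps, diameter 63 mm, 60 mm high, origin under its centre; stands at about x = -0.05, y = -0.13 m of the punch's frame.

How it is judged:
On the way, in this order (a step that is already met when the one before it is completed fails the run):
1. the gauge is out at its end stop (within 5 mm) (value of joint gauge above 0.085 m), for 0.2 s.
2. the pedal is down on its stop (within 0.025 rad) with the gauge still out (value of joint pedal above 0.275 rad and value of joint gauge above 0.085 m), for 0.2 s.
At the end, for the whole second after the job is handed in: The gauge is out within 5 mm of its end stop, the pedal has sprung back up (within 0.03 rad of its raised position), and carton, label roll and jar are within 30 mm of where they started (value of joint gauge above 0.085 m and value of joint pedal below 0.03 rad and distance of each of carton, label_roll, jar from where it was at the start of the episode below 0.03 m); the robot touches nothing.
It fails at once if the carton, the label roll or the jar is knocked over (angle between any of carton, label_roll, jar's own z axis and vertical above 0.5 rad).
It also fails if it takes over 48 s, if anything falls off the work surface, if the arm or the gripper's body presses on something with over 40 N, if the wrist force passes 120 N, or if a joint passes its speed limit or range.

## Working session

There is one attempt and no reset: what is moved stays moved. The work goes in short steps, Python scripts to look and compute and a tool call to move; the robot and the scene stay as the last step left them, time stands still between calls to the robot, and variables do not carry over. Pictures are saved under pics/ and viewed, at most 10 in all, crops included, and the job is handed in when it is done.

Besides the shell and the picture viewer there is one more tool, called after "Request:" as name(argument=value, ...), one argument or row to a line, values as JSON. jog_arm: Moves the arm, as the interface text tells. Scaled input: -1 to 1 covers 20 mm each way for a shift and 4 degrees each way for a turn. Its arguments: {"type":"object","properties":{"moves":{"type":"array"},"grip_force":{"type":"number"}},"required":["moves"]}

```bash
mkdir -p pics; python3 - <<'E'
from station import *
import cv2
o=get_obs();print(o)
for n in("scene","top"):
    c=read_camera(n);cv2.imwrite(f"pics/{n}0.png",c["color"]);print(n,c["fx"],c["cx"],c["cy"],c["rvec"],c["tvec"])
E
```

```text
{'t': 0.0, 'q': array([-1.40908214,  0.47782544,  0.02233841,  1.55646147, -0.01150026,
        1.10931104, -0.0831097 ]), 'joint_vel': array([-0.00025588,  0.0003336 , -0.00229897,  0.00021346, -0.00052212,
       -0.0011881 ,  0.0008344 ]), 'joint_torque': array([-3.84538034e-04, -5.96440673e+01,  1.60731889e+00, -2.81200522e+01,
        1.23940801e-02,  9.39641468e-03,  6.59573004e-06]), 'eef_pos': array([0.17977654, 0.64999322, 0.23030448]), 'tool_rot': array([-5.65442189e-05,  1.34491816e-01,  9.90914260e-01, -9.36854163e-04]), 'contact_force': array([ 0.0437717 , -0.66722997,  0.37172977]), 'torque': array([-0.08603373, -0.03693504, -0.01529479]), 'grasp_force': 0.0, 'gripper_width': 0.9970221862152382}
scene 555.0602492763746 319.93791468526445 232.3639420418925 [ 0.78084711 -2.67541316  1.00544702] [0.48940317 0.23715107 0.75533845]
top 515.6330339472261 314.2434817761989 235.16339119968464 [ 2.13603726 -2.0980011   0.17922046] [0.04676413 0.52840978 0.88095479]
```

View pics/top0.png

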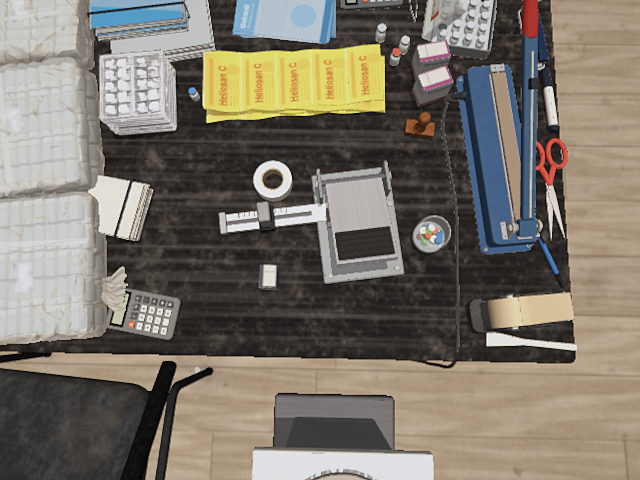

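View pics/scene0.png

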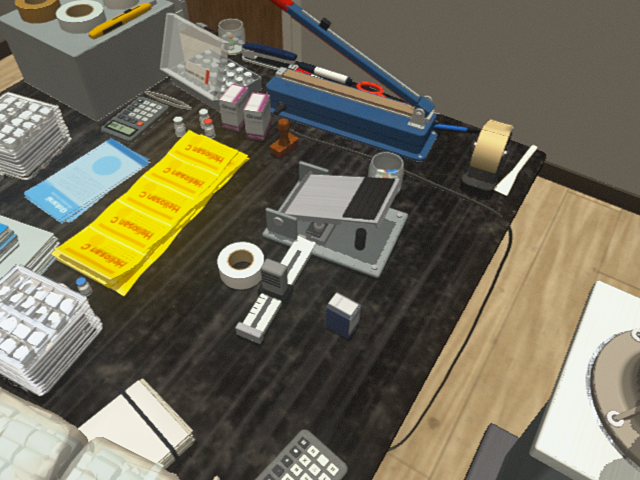

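The top view shows the punch (base about 318–402 × 165–282), its rail running left to the end stop at about (222,223), and the gauge grip at (265,212). The roll is at (272,181), the carton at (268,277) and the jar at (432,234). I'll enlarge it for exact corners.

```bash
cat > h.py <<'E'
import numpy as np,cv2
from station import *
def ray(c,u,v,z):
    R=cv2.Rodrigues(np.array(c["rvec"]))[0];C=-R.T@np.array(c["tvec"])
    d=R.T@np.array([(u-c["cx"])/c["fx"],(v-c["cy"])/c["fy"],1]);return C+d*(z-C[2])/d[2]
def proj(c,p):
    K=np.array([[c["fx"],0,c["cx"]],[0,c["fy"],c["cy"]],[0,0,1]])
    return cv2.projectPoints(np.array([p],float),np.array(c["rvec"]),np.array(c["tvec"]),K,None)[0].ravel()
E
python3 - <<'E'
from h import *
c=read_camera("top");print(proj(c,get_obs()["eef_pos"]),proj(c,[0,0,0]))
im=c["color"][150:300,205:405];cv2.imwrite("pics/crop.png",cv2.resize(im,None,fx=4,fy=4,interpolation=cv2.INTER_CUBIC))
for n,u,v,z in[("stop",222,223,.024),("grip",265,212,.075),("nearL",326,282,.014),("nearR",402,272,.014),("roll",272,181,.03),("carton",268,277,.052),("jar",432,234,.03)]:print(n,ray(c,u,v,z).round(3))
E
```

```text
[-130.6421844   455.51208489] [341.6150698  544.44775355]
stop [0.552 0.229 0.024]
grip [0.563 0.144 0.075]
nearL [0.447 0.034 0.014]
nearR [ 0.468 -0.106  0.014]
roll [0.633 0.138 0.03 ]
carton [0.45  0.137 0.052]
jar [ 0.537 -0.16   0.03 ]
```

View pics/crop.png

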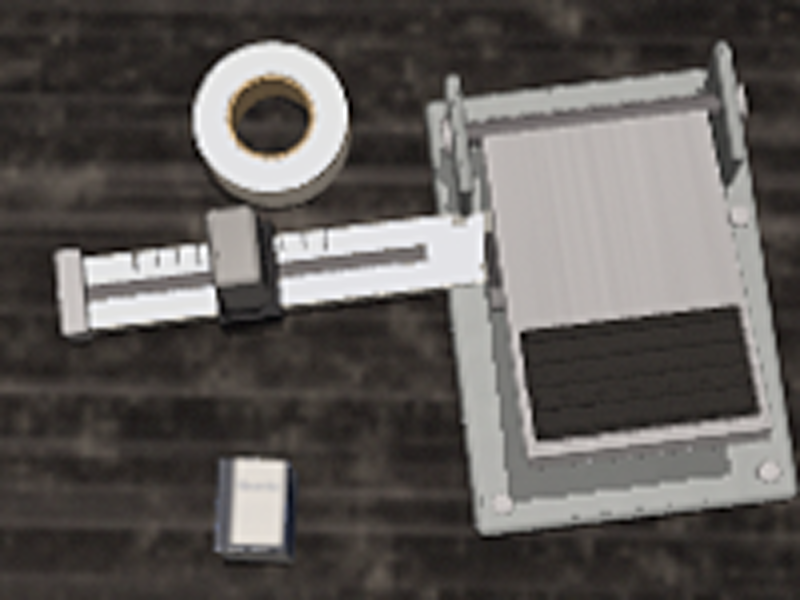

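The enlarged crop (4×, offset 205,150) gives these crop pixels: grip top centre (233,246), end stop (72,291), tread centre (640,372), and base corners (480,530), (797,495), (428,103). Next I fit the punch frame to them.

```bash
python3 - <<'E'
from h import *
c=read_camera("top")
P=[("stop",72,291,.024,.03,.25),("tread",640,372,.102,-.055,0),("nL",480,530,.014,-.105,.075),("nR",797,493,.014,-.105,-.075),("fL",428,103,.014,.105,.075)]
W=lambda u,v,z:ray(c,205+u/4,150+v/4,z)
w=np.array([W(*p[1:4])[:2] for p in P]);m=np.array([p[4:] for p in P])
wc,mc=w.mean(0),m.mean(0);H=(m-mc).T@(w-wc);th=np.arctan2(H[0,1]-H[1,0],H[0,0]+H[1,1])
R=np.array([[np.cos(th),-np.sin(th)],[np.sin(th),np.cos(th)]]);t=wc-R@mc
print("yaw",th,np.degrees(th),"org",t);print((m@R.T+t-w).round(4))
g=W(233,246,.075);print("grip",g,"in punch",R.T@(g[:2]-t))
for n,p in[("grip0",(.03,.135)),("gripout",(.03,.225)),("tread",(-.055,0)),("treaddn",(-.065,0))]:print(n,R@p+t)
for n,u,v,z in[("roll",270,115,.03),("carton",262,500,.052)]:
  a=W(u,v,z)[:2];print(n,a,R.T@(a-t))
o=get_obs()
from scipy.spatial.transform import Rotation as Ro
q=o["tool_rot"];print(Ro.from_quat(q[[1,2,3,0]]).as_matrix().round(3))
E
```

```text
yaw 0.139559720737943 7.996182988308525 org [ 0.55869693 -0.02374901]
[[ 0.0006  0.0004]
 [-0.0013 -0.0005]
 [-0.0015  0.0006]
 [-0.0003 -0.0022]
 [ 0.0024  0.0017]]
grip [0.56383992 0.14694742 0.075     ] in punch [0.02883808 0.16832138]
grip0 [0.56962579 0.11411164]
gripout [0.55710615 0.2032366 ]
tread [ 0.50423168 -0.03139991]
treaddn [ 0.4943289  -0.03279098]
roll [0.63788536 0.13730546] [0.10082233 0.14847292]
carton [0.45375448 0.13248568] [-0.08218877  0.16931392]
[[-0.964  0.266 -0.   ]
 [ 0.266  0.964 -0.001]
 [-0.    -0.001 -1.   ]]
```

```bash
python3 - <<'E'
from h import *
c=read_camera("wrist");cv2.imwrite("pics/w0.png",c["color"])
t=read_camera("top")
for u,v in[(170,365),(210,370),(110,340),(100,200)]:
  print(u,v,[ray(t,u,v,z)[:2].round(2) for z in(0,.15,.3)])
E
```

```text
170 365 [array([0.29, 0.32]), array([0.3 , 0.27]), array([0.31, 0.23])]
210 370 [array([0.28, 0.24]), array([0.3 , 0.21]), array([0.31, 0.18])]
110 340 [array([0.33, 0.43]), array([0.34, 0.37]), array([0.34, 0.31])]
100 200 [array([0.6 , 0.47]), array([0.56, 0.41]), array([0.52, 0.34])]
```

View pics/w0.png

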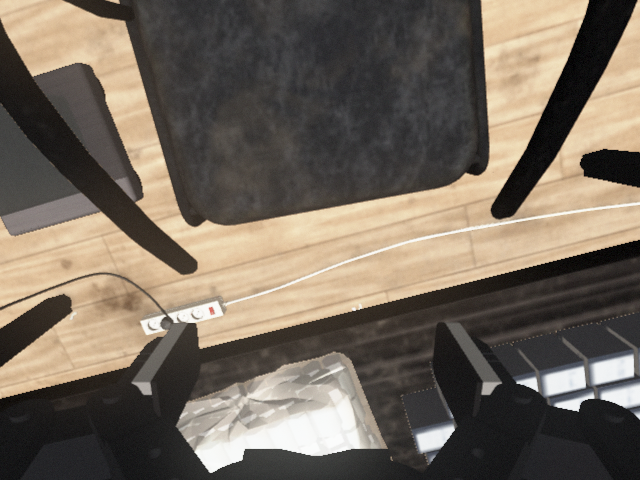

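The wrist view shows the chair below table level and soft packs under the hand, with nothing at gripper height. I'll rise 80 mm, turn to the punch's yaw, then fly over.

Request:
jog_arm(
  moves=[0, 0, -0.5, 0, 0, -0.73, 1, 0, 0, -0.5, 0, 0, -0.73, 1, 0, 0, -0.5, 0, 0, -0.73, 1, 0, 0, -0.5, 0, 0, -0.73, 1, 0, 0, -0.5, 0, 0, -0.73, 1, 0, 0, -0.5, 0, 0, -0.73, 1, 0, 0, -0.5, 0, 0, -0.73, 1, 0, 0, -0.5, 0, 0, -0.73, 1],
  grip_force=30,
)

```text
t: 0.97
eef_pos: [0.1799, 0.6505, 0.3117]
tool_rot: [-0.0, -0.07, 0.998, -0.0]
contact_force: [-0.5, 1.4, 0.3]
gripper_width: 1.002
grasp_force: 0.0
```

Request:
jog_arm(
  moves=[-0.55, -0.98, 0, 0, 0, 0, 1, -0.55, -0.98, 0, 0, 0, 0, 1, -0.55, -0.98, 0, 0, 0, 0, 1, -0.55, -0.98, 0, 0, 0, 0, 1, -0.55, -0.98, 0, 0, 0, 0, 1, -0.55, -0.98, 0, 0, 0, 0, 1, -0.55, -0.98, 0, 0, 0, 0, 1, -0.55, -0.98, 0, 0, 0, 0, 1],
)

```text
t: 1.63
eef_pos: [0.2892, 0.5063, 0.3113]
tool_rot: [0.0, -0.069, 0.998, 0.0]
contact_force: [0.9, 0.1, -0.6]
gripper_width: 0.996
grasp_force: 0.0
```

Request:
jog_arm(
  moves=[-0.55, -0.98, 0, 0, 0, 0, 1, -0.55, -0.98, 0, 0, 0, 0, 1, -0.55, -0.98, 0, 0, 0, 0, 1, -0.55, -0.98, 0, 0, 0, 0, 1, -0.55, -0.98, 0, 0, 0, 0, 1, -0.55, -0.98, 0, 0, 0, 0, 1, -0.55, -0.98, 0, 0, 0, 0, 1, -0.55, -0.98, 0, 0, 0, 0, 1],
)

```text
t: 2.3
eef_pos: [0.3979, 0.3631, 0.3114]
tool_rot: [0.0, -0.069, 0.998, 0.0]
contact_force: [-0.6, 0.6, 0.3]
gripper_width: 0.999
grasp_force: 0.0
```

Request:
jog_arm(
  moves=[-0.55, -0.98, 0, 0, 0, 0, 1, -0.55, -0.98, 0, 0, 0, 0, 1, -0.55, -0.98, 0, 0, 0, 0, 1, -0.55, -0.98, 0, 0, 0, 0, 1, -0.55, -0.98, 0, 0, 0, 0, 1, -0.55, -0.98, 0, 0, 0, 0, 1, -0.55, -0.98, 0, 0, 0, 0, 1, 0, 0, 0, 0, 0, 0, 1],
)

```text
t: 2.97
eef_pos: [0.4952, 0.234, 0.3115]
tool_rot: [0.001, -0.065, 0.998, -0.001]
contact_force: [0.5, -0.7, 0.5]
gripper_width: 1.001
grasp_force: 0.0
```

Request:
jog_arm(
  moves=[-0.41, -0.69, 0.8, 0, 0, 0, 1, -0.41, -0.69, 0.8, 0, 0, 0, 1, -0.41, -0.69, 0.8, 0, 0, 0, 1, -0.41, -0.69, 0.8, 0, 0, 0, 1, -0.41, -0.69, 0.8, 0, 0, 0, 1, -0.41, -0.69, 0.8, 0, 0, 0, 1, -0.41, -0.69, 0.8, 0, 0, 0, 1, 0, 0, 0, 0, 0, 0, 1],
)

```text
t: 3.63
eef_pos: [0.5623, 0.1476, 0.1963]
tool_rot: [-0.002, -0.067, 0.998, -0.002]
contact_force: [-0.1, -0.5, -0.6]
gripper_width: 0.998
grasp_force: 0.0
```

```bash
python3 - <<'E'
from h import *
c=read_camera("wrist");cv2.imwrite("pics/w1.png",c["color"]);o=get_obs();print(o["eef_pos"],o["tool_rot"])
print(proj(c,[.565,.1468,.075]))
E
```

```text
[0.56206678 0.14948412 0.1977381 ] [-1.51032950e-03 -6.75659990e-02  9.97713338e-01 -8.05556111e-04]
[315.94202882 245.94254378]
```

View pics/w1.png

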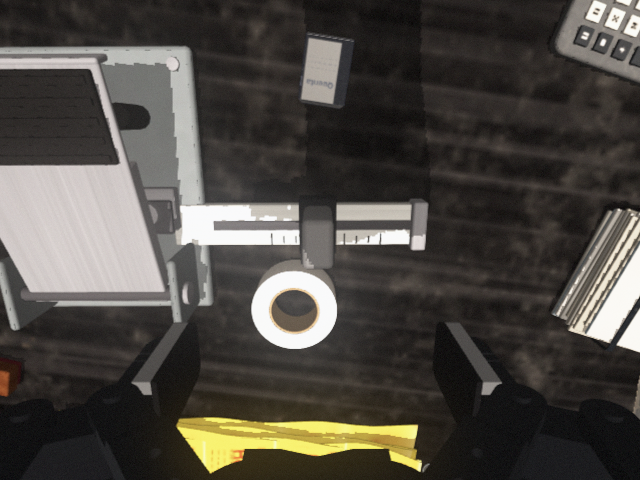

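The wrist view has the grip top at about (319,237) against a predicted (316,246). That agrees to about 3 mm, and the fingers straddle the grip along the rail, clear of the roll. Going down now.

Request:
jog_arm(
  moves=[-0.05, -0.04, 0.98, 0, 0, 0, 1, -0.05, -0.04, 0.98, 0, 0, 0, 1, -0.05, 0, 0.98, 0, 0, 0, 1, 0, 0, 0.98, 0, 0, 0, 1, 0, 0, 0.98, 0, 0, 0, 1, 0, 0, 0.98, 0, 0, 0, 1, 0, 0, 0.98, 0, 0, 0, 1, 0, 0, 0.98, 0, 0, 0, 1],
)

```text
t: 4.35
eef_pos: [0.5659, 0.152, 0.0427]
tool_rot: [0.001, -0.07, 0.998, 0.001]
contact_force: [0.1, -0.1, -0.4]
gripper_width: 0.996
grasp_force: 0.0
```

Request:
jog_arm(
  moves=[0, 0, 0, 0, 0, 0, 0, 0, 0, 0, 0, 0, 0, 0, 0, 0, 0, 0, 0, 0, 0, 0, 0, 0, 0, 0, 0, 0, 0, 0, 0, 0, 0, 0, 0, 0, 0, 0, 0, 0, 0, 0, 0, 0, 0, 0, 0, 0, 0, 0, 0, 0, 0, 0, 0, 0],
  grip_force=25,
)

```text
t: 5.02
eef_pos: [0.5667, 0.1502, 0.044]
tool_rot: [0.001, -0.069, 0.998, 0.0]
contact_force: [-0.5, -0.8, 7.0]
gripper_width: 0.255
grasp_force: 29.8
```

Gripped: the opening is 0.255, about 21.7 mm, which matches the 22 mm grip. Sliding it out.

Request:
jog_arm(
  moves=[0, 0.3, 0, 0, 0, 0, 0, 0, 0.4, 0, 0, 0, 0, 0, 0, 0.4, 0, 0, 0, 0, 0, 0, 0.4, 0, 0, 0, 0, 0, 0, 0.4, 0, 0, 0, 0, 0, 0, 0.4, 0, 0, 0, 0, 0, 0, 0.3, 0, 0, 0, 0, 0, 0, 0.2, 0, 0, 0, 0, 0],
)

```text
t: 5.68
eef_pos: [0.559, 0.2052, 0.0439]
tool_rot: [0.001, -0.069, 0.998, -0.0]
contact_force: [1.4, -15.6, 10.5]
gripper_width: 0.253
grasp_force: 30.5
```

Request:
jog_arm(
  moves=[0, 0, 0, 0, 0, 0, 0, 0, 0, 0, 0, 0, 0, 0, 0, 0, 0, 0, 0, 0, 0, 0, 0, 0, 0, 0, 0, 0, 0, 0, 0, 0, 0, 0, 0, 0, 0, 0, 0, 0, 0, 0, 0, 0, 0, 0, 0, 0, 0, 0, 0, 0, 0, 0, 0, 0],
)

```text
t: 6.35
eef_pos: [0.5591, 0.2049, 0.044]
tool_rot: [0.001, -0.069, 0.998, 0.0]
contact_force: [-0.5, -1.7, 8.1]
gripper_width: 0.252
grasp_force: 29.9
```

Request:
jog_arm(
  moves=[0, 0.1, 0, 0, 0, 0, 0, 0, 0.1, 0, 0, 0, 0, 0, 0, 0.1, 0, 0, 0, 0, 0, 0, 0, 0, 0, 0, 0, 0, 0, 0, 0, 0, 0, 0, 0, 0, 0, 0, 0, 0, 0, 0, 0, 0, 0, 0, 0, 0, 0, 0, 0, 0, 0, 0, 0, 0],
)

```text
t: 7.02
eef_pos: [0.559, 0.2052, 0.0439]
tool_rot: [0.001, -0.067, 0.998, -0.003]
contact_force: [-0.6, -13.6, 10.3]
gripper_width: 0.252
grasp_force: 30.4
```

It doesn't move under 14 N, so it is on the end stop. I'll release and rise.

Request:
jog_arm(
  moves=[0, 0, 0, 0, 0, 0, 0.7, 0, 0, 0, 0, 0, 0, 0.7, 0, 0, 0, 0, 0, 0, 0.7, 0, 0, 0, 0, 0, 0, 0.7, 0, 0, 0, 0, 0, 0, 0.7, 0, 0, 0, 0, 0, 0, 0.7, 0, 0, 0, 0, 0, 0, 0.7, 0, 0, 0, 0, 0, 0, 0.7],
)

```text
t: 7.68
eef_pos: [0.5572, 0.2115, 0.0424]
tool_rot: [-0.0, -0.069, 0.998, 0.0]
contact_force: [-1.1, 0.3, 0.9]
gripper_width: 0.698
grasp_force: 0.0
```

Request:
jog_arm(
  moves=[0, 0, -0.8, 0, 0, 0, 0.7, 0, 0, -1, 0, 0, 0, 0.7, 0, 0, -1, 0, 0, 0, 0.7, 0, 0, -1, 0, 0, 0, 0.7, 0, 0, -1, 0, 0, 0, 0.5, 0, 0, -1, 0, 0, 0, 0.3, 0, 0, -1, 0, 0, 0, 0, 0, 0, -1, 0, 0, 0, 0],
)

```text
t: 8.35
eef_pos: [0.5571, 0.2112, 0.1995]
tool_rot: [-0.0, -0.069, 0.998, 0.0]
contact_force: [-0.1, 0.2, 0.4]
gripper_width: 0.135
grasp_force: 0.0
```

```bash
python3 - <<'E'
from h import *
o=get_obs();print(o["eef_pos"],o["tool_rot"],o["gripper_width"])
c=read_camera("wrist");cv2.imwrite("pics/w2.png",c["color"]);print(proj(c,[.5571,.2032,.075]))
E
```

```text
[0.5570606  0.21122371 0.19945398] [-9.10679434e-05 -6.88751011e-02  9.97625286e-01  2.63680832e-06] 0.1345817792751462
[305.51781466 238.81444098]
```

View pics/w2.png

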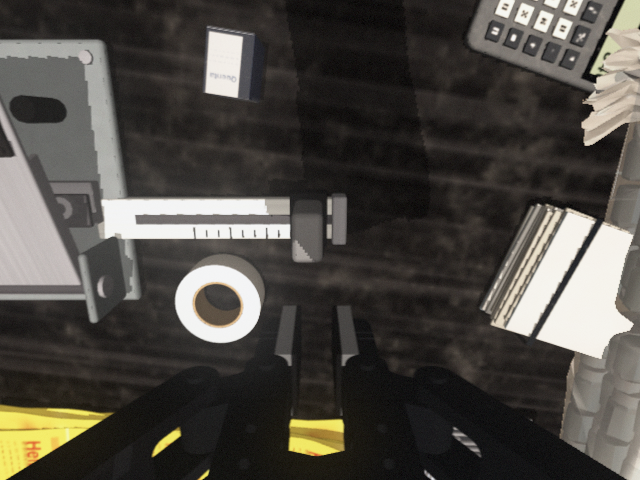

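The wrist view shows the grip at (307,230), hard against the end stop at (340,218), with the roll and carton undisturbed. Next I go over the tread with the fingers shut.

Request:
jog_arm(
  moves=[0.39, -0.97, 0, 0, 0, 0, 0, 0.39, -0.97, 0, 0, 0, 0, 0, 0.39, -0.97, 0, 0, 0, 0, 0, 0.39, -0.97, 0, 0, 0, 0, 0, 0.39, -0.97, 0, 0, 0, 0, 0, 0.39, -0.97, 0, 0, 0, 0, 0, 0.39, -0.97, 0, 0, 0, 0, 0, 0.39, -0.97, 0, 0, 0, 0, 0],
)

```text
t: 9.07
eef_pos: [0.5163, 0.048, 0.1984]
tool_rot: [-0.0, -0.069, 0.998, 0.0]
contact_force: [-0.4, -0.9, -0.8]
gripper_width: -0.002
grasp_force: 0.0
```

Request:
jog_arm(
  moves=[0.39, -0.97, 0, 0, 0, 0, 0, 0.39, -0.97, 0.2, 0, 0, 0, 0, 0.39, -0.97, 0.4, 0, 0, 0, 0, 0.39, -0.97, 0.4, 0, 0, 0, 0, 0, 0, 0.4, 0, 0, 0, 0, 0, 0, 0.4, 0, 0, 0, 0, 0, 0, 0.2, 0, 0, 0, 0, 0, 0, 0, 0, 0, 0, 0],
)

```text
t: 9.73
eef_pos: [0.4962, -0.031, 0.1575]
tool_rot: [-0.001, -0.07, 0.998, 0.0]
contact_force: [-0.2, -0.3, -0.6]
gripper_width: -0.001
grasp_force: 0.0
```

Request:
jog_arm(
  moves=[0, 0, 0.7, 0, 0, 0, 0, 0, 0, 0.7, 0, 0, 0, 0, 0, 0, 0.6, 0, 0, 0, 0, 0, 0, 0.4, 0, 0, 0, 0, 0, 0, 0.3, 0, 0, 0, 0, 0, 0, 0.3, 0, 0, 0, 0, 0, 0, 0.3, 0, 0, 0, 0, 0, 0, 0.3, 0, 0, 0, 0],
)

```text
t: 10.4
eef_pos: [0.4964, -0.0318, 0.0869]
tool_rot: [-0.0, -0.069, 0.998, 0.0]
contact_force: [-4.5, -0.3, 10.4]
gripper_width: -0.0
grasp_force: 4.5
```

Request:
jog_arm(
  moves=[0, 0, 0.25, 0, 0, 0, 0, 0, 0, 0.25, 0, 0, 0, 0, 0, 0, 0.25, 0, 0, 0, 0, 0, 0, 0.2, 0, 0, 0, 0, 0, 0, 0.1, 0, 0, 0, 0, 0, 0, 0.1, 0, 0, 0, 0, 0, 0, 0, 0, 0, 0, 0, 0, 0, 0, 0, 0, 0, 0],
)

```text
t: 11.07
eef_pos: [0.4944, -0.0321, 0.0637]
tool_rot: [-0.002, -0.069, 0.998, 0.0]
contact_force: [-8.9, -0.4, 13.0]
gripper_width: 0.001
grasp_force: 5.9
```

Request:
jog_arm(
  moves=[0, 0, 0.1, 0, 0, 0, 0, 0, 0, 0.1, 0, 0, 0, 0, 0, 0, 0.1, 0, 0, 0, 0, 0, 0, 0, 0, 0, 0, 0, 0, 0, 0, 0, 0, 0, 0, 0, 0, 0, 0, 0, 0, 0, 0, 0, 0, 0, 0, 0, 0, 0, 0, 0, 0, 0, 0, 0],
)

```text
t: 11.73
eef_pos: [0.4943, -0.0322, 0.0601]
tool_rot: [-0.002, -0.069, 0.998, 0.001]
contact_force: [-18.3, 0.5, 44.4]
gripper_width: -0.001
grasp_force: 21.6
```

44 N at z = 0.060 means it is on the stop. I'll ease off slightly, hold, then let it rise gently.

Request:
jog_arm(
  moves=[0, 0, -0.05, 0, 0, 0, 0, 0, 0, 0, 0, 0, 0, 0, 0, 0, 0, 0, 0, 0, 0, 0, 0, 0, 0, 0, 0, 0, 0, 0, 0, 0, 0, 0, 0, 0, 0, 0, 0, 0, 0, 0, 0, 0, 0, 0, 0, 0, 0, 0, 0, 0, 0, 0, 0, 0],
)

```text
t: 12.4
eef_pos: [0.4943, -0.0322, 0.0603]
tool_rot: [-0.002, -0.069, 0.998, 0.001]
contact_force: [-15.2, 0.6, 32.9]
gripper_width: -0.003
grasp_force: 16.5
```

Request:
jog_arm(
  moves=[0, 0, -0.4, 0, 0, 0, 0, 0, 0, -0.4, 0, 0, 0, 0, 0, 0, -0.4, 0, 0, 0, 0, 0, 0, -0.5, 0, 0, 0, 0, 0, 0, -0.8, 0, 0, 0, 0, 0, 0, -1, 0, 0, 0, 0, 0, 0, -1, 0, 0, 0, 0, 0, 0, -1, 0, 0, 0, 0],
)

```text
t: 13.07
eef_pos: [0.4969, -0.0318, 0.1698]
tool_rot: [0.0, -0.069, 0.998, 0.0]
contact_force: [0.4, 0.7, 0.1]
gripper_width: 0.003
grasp_force: 0.0
```

Request:
jog_arm(
  moves=[0, 0, -0.8, 0, 0, 0, 0, 0, 0, -0.8, 0, 0, 0, 0, 0, 0, 0, 0, 0, 0, 0, 0, 0, 0, 0, 0, 0, 0, 0, 0, 0, 0, 0, 0, 0, 0, 0, 0, 0, 0, 0, 0, 0, 0, 0, 0, 0, 0, 0, 0, 0, 0, 0, 0, 0, 0],
)

```text
t: 13.73
eef_pos: [0.4961, -0.0321, 0.1998]
tool_rot: [-0.001, -0.069, 0.998, -0.0]
contact_force: [0.1, 0.3, -0.2]
gripper_width: -0.0
grasp_force: 0.0
```

```bash
python3 - <<'E'
from h import *
o=get_obs();print(o["t"],o["eef_pos"],o["contact_force"])
cv2.imwrite("pics/s1.png",read_camera("scene")["color"])
E
```

```text
13.7333 [ 0.49613575 -0.0321423   0.19976887] [ 0.06824011  0.32919543 -0.22111955]
```

View pics/s1.png

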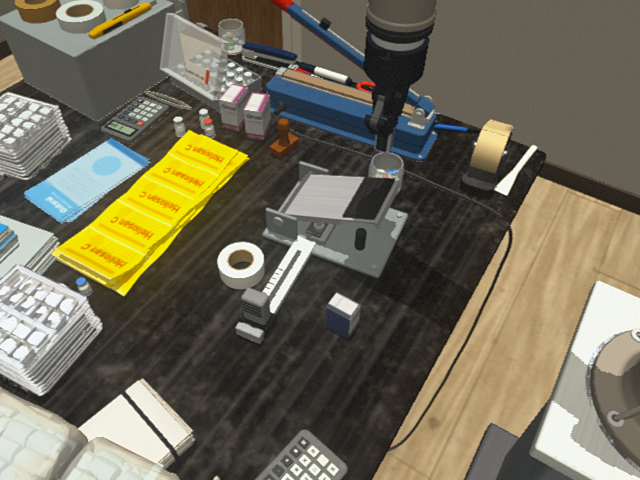

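The scene view shows the gauge at its stop (255,305) and the pedal raised as at the start (345,197). The roll (240,264), carton (343,313) and jar (386,167) are unmoved, and the gripper is clear in the air.

```bash
python3 -c "
from station import *
print(hand_in())"
```

```text
the job is handed in; nothing more can be done
None
```

The job is handed in, verdict not shown: the gauge is out at its end stop, the pedal was pressed onto its stop, held and sprang back up, and the carton, jar and label roll look unmoved in the last picture.

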